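# Hold the cold-block shutter half open

### The job

The reagent vials in the bench cooler are light-sensitive. Swing the cooler's door wide open by its handle, about square to the cooler's front, then slide the spring-loaded shutter over the cold block halfway back by its upright tab, so that the front row of vials is uncovered while the rear row stays covered all the time. Finish still holding the shutter steady at half travel with the gripper's fingers, because it springs shut if let go; leave the tube rack, the tip box and the vortex mixer where they stand.

Things in the scene. Friction and masses are not known exactly. Their poses are not given: they have to be found in the camera images.
- cooler: White bench reagent cooler, fixed, 270 mm deep (x), 180 wide (y), 188 high. Origin on the bench below the middle of its front face; +x points from the front into it, +y to its left seen from the robot. The front 128 mm of its top is an open well between 14 mm side walls; its floor is the sliding shutter. Behind, x = 128 to 270, is the closed cooling unit with a flat top.
- front_vials (a point): Middle of the front row of four amber vials (white 16 mm caps, tops 137 mm above the bench), under the shutter, at x = 44 mm in the cooler's frame. In front of them a sill 18 mm thick, 140 mm high, closes the well.
- rear_vials (a point): Middle of the rear row of four such vials, at x = 84 mm in the cooler's frame; it must stay covered by the shutter.
- door (a joint): Angle of the cooler's door, rad: 0 shut, grows as it opens, stop at 1.9, square 1.57; over 1.3 counts as wide open. It hinges about a vertical line at the left (+y) end of the front; its free end swings towards the robot, then to +y (clockwise from above). It starts up to 0.2 ajar. No spring: the stiff hinge (0.25 N m, some 2 N at the handle) keeps it where it is left.
- door_hinge (a point): On the hinge line, 165 mm above the bench, in the cooler's frame at x = -9, y = 90 mm. Axes turn with the door, agree with the cooler's when shut; the panel runs along -y. Panel 16 mm thick, 178 wide, 16 to 198 mm above the bench. A lip along its top (190 to 198 mm above the bench) reaches 56 mm from the panel's middle towards the cooler and hides the shutter's tab while the door is shut.
- door_handle (a point): Grip point on the door's handle, a vertical round steel bar 12 mm thick: 165 mm above the bench, in the frame of door_hinge at x = -50, y = -145 mm (36 mm gap between bar and panel). The bar runs from 92 mm to its free top end 190 mm above the bench, with arms to the panel at 92 and 140 mm, so it can be pinched from above.
- shutter (a joint): Travel of the shutter, m: 0 shut, 0.080 fully open, half travel 0.040 (within 8 mm counts). It slides level along the cooler's +x. A spring always pushes it shut: 3.9 N at 0, 8.3 N at half, 12.7 N fully open (110 N/m), friction 0.4 N. The rear vials begin to be uncovered at 0.052; beyond 0.055 the job is spoilt.
- tab_grip (a point): Point to pinch or push the shutter's upright tab: an aluminium plate at the shutter's front edge, 8 mm thick (x), 60 wide (y), from 146 (shutter plate) to 184 mm above the bench; this point is its middle, 168 mm above the bench, at x = 28, y = 0 mm in the cooler's frame when shut. Axes as the cooler's. At half travel 56 mm are free behind it. Held: fingers press it with over 3 N.
- tube_rack: Bystander, loose: white and blue tube rack, 70 x 200 mm, 78 high with its tubes, to the right (-y) of the cooler. Origin under its middle.
- tip_box: Bystander, loose: clear pipette tip box with a pink tip plate, 85 x 122 mm, 54 high, to the left (+y) of the cooler. Origin under its middle.
- vortexer: Bystander, loose: round grey vortex mixer with a black rubber cup, 110 mm across, 90 high, in front and to the right of the cooler. Origin under its middle.

How it is judged:
By the outcome, as a careful person would: the job done as asked, in the order asked, and still so for the second after the job is handed in, while the arm keeps its last pose, push and grip.
It also fails if it takes over 54 s, if anything falls off the work surface, if the arm or the gripper's body presses on something with over 40 N, if the wrist force passes 120 N, or if a joint passes its speed limit or range.

### The arm

A 6-joint arm with a two-finger parallel gripper is mounted at the origin on the work surface. World frame = base frame: x ahead of the robot, y to its left, z up, the work surface at z = 0. Lengths are in m, angles in degrees, forces in N, time in s.
With the tool pointing down it reaches from about 0.375 to 0.9 m from the base axis. Payload 3.1 kg.
Tool frame: the origin (TCP) lies at the very end of the fingers, on their centre line; the grasp point (between the pads) lies grip_point_offset behind it (grip_point_offset is the distance from the TCP to the grasp point, in m); z points along the fingers, y is the line along which they close (so a half turn about z gives the same grasp; the last joint's range is limited). The gripper opens to 87 mm and grips with 3 to 60 N. Pads are 19 mm wide; open, the fingers measure 117 mm over their backs; the gripper's body (75 mm by 190 mm) begins 51 mm behind the grasp point.
Start: joints at [58.929, 30.224, 82.088, -0, 67.689, -10.227], TCP at [0.222, 0.584, 0.185] pointing down, gripper open.
Joint ranges: [-176.69, 176.69], [-43.24, 126.21], [12.49, 139.97], [-82, 262], [0, 151.66], [-163.58, 163.58]. Speed limits (degrees/s): [159.86, 159.86, 180, 180, 180, 180].

### API

Orientations are given as a 3x3 rotation matrix whose columns are the frame's x, y, z axes.
In Python, from rig import * gives the robot as it stands.
- The arm moves only by the tool move_arm, never from a script. Its argument "increments" is a list of rows, each a list of 3 entries, a list of its own where there are three numbers: the shift along the tool's x, y, z in units of 30 mm (1.0 is 30 mm), then the turn, a rotation vector about the tool's x, y, z in units of 120 degrees (1.0 is 120 degrees), then the closure, from 0 (fully open) to 1 (shut). A call has 1 to 20 rows; each row shifts and turns the commanded pose from where the row before left it, along the tool's axes as they then stand; what a row does not reach is not made up. A row lasts 1/12 s, in which the tool goes at most 41.7 mm and 7.16 degrees, less where a joint would pass 70% of its speed; a pose out of reach is approached as far as the arm can. A call with a number of a shift or a turn outside -1 to 1 is refused whole. A call with a gripper value outside its range is refused whole. The fingers move at their own pace and stop on an object; the grip force is fixed at half the most. Time passes only in rows, so rows that do not move let the fingers close. It gives the time, the measured TCP pose, the force, the opening and the grip force at its end, in the units of the state.
- read_state(): the state, without advancing time (a new reading comes with each control period).
- capture(name): name is "side" or "top"; returns a dict with "img" (384x512x3 uint8, red, green, blue), "mtx" (3x3 intrinsics, pixels), "eye" and "rotation" of the camera in the world. Camera axes: x right, y down, z forward; pixel columns grow to the right and rows downward; lengths in m; the calibration is good to about 2 mm. A picture is of the moment at which its call begins. There is no depth.
- hand_in(): hands the job in; it is judged then, once.
Trained networks look in a picture, given as the dict that the camera call returned (one of the last four; its "shot" number tells which), for a name from the list of things; names that differ only in an ending like _2 or _b are one class to them, and where a whole thing is asked for, a point or a joint stands for the part that bears it (a point fixed in the world has none). Each returns a list of dicts, best first, with "confidence" (0 to 1); they miss things now and then, are a little off and sometimes report something else, mostly with a low value. They report only what shows in the picture. A call takes as long as a camera call.
- search_frame(picture, label): "extent" ([left, top, right, bottom] as shares, 0 to 1, of the picture: columns of its width, rows of its height, round what is visible of it).
- pinpoint(picture, label): "xy" ([column, row] as shares, 0 to 1, of the picture: columns of its width, rows of its height: a listed point, or the origin of a listed thing).
The state is a dict: "time_s": time; "joint_positions": joint angles; "qvel": joint speeds; "tau": joint torques, N m; "position": TCP position; "tcp_rot": TCP orientation; "force": force on the tool from outside, world axes, zero at the start; "moment": the same for the moment, N m; "opening": opening from 0.0 (shut) to 1.0 (fully open); "grasp_force": force on a finger pad.
Only numpy, scipy, OpenCV 4.12 (cv2) and the standard library are available. Lean on these libraries where they do the work, as an engineer would, in place of code of your own. Each camera call takes 0.05 s, during which the arm holds its last target. There are 200 camera calls.

## Working session

There is one attempt and no reset: what is moved stays moved. The work goes in short steps, Python scripts to look and compute and a tool call to move; the robot and the scene stay as the last step left them, time stands still between calls to the robot, and variables do not carry over. Pictures are saved under pics/ and viewed, at most 10 in all, crops included, and the job is handed in when it is done.

Besides the shell and the picture viewer there is one more tool, called after "Emit:" by a JSON object that holds its "fn" and its "kwargs". move_arm: Moves the arm, as the interface text tells. Its arguments: {"type":"object","properties":{"increments":{"type":"array"}},"required":["increments"]}

```bash
mkdir -p pics; ls; cat > h.py <<'E'
from rig import *
import numpy as np, cv2
def ray(p,xy):
    h,w=p["img"].shape[:2]
    d=np.linalg.inv(p["mtx"])@np.array([xy[0]*w,xy[1]*h,1]); d=np.array(p["rotation"])@d
    return np.array(p["eye"]),d/np.linalg.norm(d)
def atz(p,xy,z):
    e,d=ray(p,xy); return e+d*(z-e[2])/d[2]
def proj(p,X):
    c=np.array(p["rotation"]).T@(np.array(X)-p["eye"]); u=p["mtx"]@c; return u[:2]/u[2]
def tri(a,b):
    (e,d),(f,g)=a,b
    s=np.linalg.lstsq(np.c_[d,-g],f-e,rcond=None)[0]
    P,Q=e+s[0]*d,f+s[1]*g
    return (P+Q)/2,np.linalg.norm(P-Q)
def save(p,n): cv2.imwrite("pics/"+n+".png",p["img"][:,:,::-1])
E
cat > a.py <<'E'
from h import *
np.set_printoptions(precision=4,suppress=True)
t=capture("top");s=capture("side")
save(t,"top0");save(s,"side0")
print(t["eye"],t["rotation"],t["mtx"],s["eye"],s["rotation"])
for l,z in [("cooler",0),("door_hinge",.165),("door_handle",.165),("tab_grip",.168),("front_vials",.137),("tube_rack",0),("tip_box",0),("vortexer",0)]:
    a=pinpoint(t,l)[:2];b=pinpoint(s,l)[:2]
    print(l,[(round(q["confidence"],2),np.round(q["xy"],3),atz(t,q["xy"],z)) for q in a],[(round(q["confidence"],2),np.round(q["xy"],3),atz(s,q["xy"],z)) for q in b])
    if a and b: print("   tri",tri(ray(t,a[0]["xy"]),ray(s,b[0]["xy"])))
st=read_state();print(st)
try: print(grip_point_offset)
except Exception as e: print(e)
E
python3 a.py; python3 -c "
import cv2,numpy as np
a=cv2.imread('pics/top0.png');b=cv2.imread('pics/side0.png')
"
```

```text
pics
[0.3665 0.0052 1.2424] [[-0.0182 -0.9849  0.1724]
 [-0.9998  0.0199  0.0085]
 [-0.0118 -0.1722 -0.985 ]] [[416.753    0.     258.0505]
 [  0.     416.753  191.2064]
 [  0.       0.       1.    ]] [0.5257 0.7482 0.6827] [[-0.9975 -0.0374  0.0601]
 [-0.0704  0.6126 -0.7872]
 [-0.0074 -0.7895 -0.6137]]
cooler [(0.56, array([0.51 , 0.465]), array([0.6227, 0.0065, 0.    ]))] [(0.74, array([0.469, 0.586]), array([0.6263, 0.0103, 0.    ])), (0.17, array([0.436, 0.45 ]), array([ 0.7019, -0.2197,  0.    ]))]
   tri (array([ 0.6252,  0.0064, -0.004 ]), np.float64(0.0033068747474971068))
door_hinge [(0.86, array([0.45 , 0.405]), array([0.6533, 0.0859, 0.165 ]))] [(0.89, array([0.433, 0.497]), array([0.6525, 0.082 , 0.165 ]))]
   tri (array([0.6521, 0.0857, 0.168 ]), np.float64(0.0007255180149872516))
door_handle [(0.74, array([0.65 , 0.623]), array([ 0.4264, -0.1746,  0.165 ])), (0.6, array([0.532, 0.5  ]), array([ 0.5525, -0.0233,  0.165 ]))] [(0.79, array([0.527, 0.433]), array([ 0.553 , -0.0175,  0.165 ]))]
   tri (array([ 0.4964, -0.1961,  0.0407]), np.float64(0.12603061175401373))
tab
[... 897 characters left out ...]
ay([0.61 , 0.474]), array([ 0.4345, -0.1868,  0.    ]))]
   tri (array([ 0.4322, -0.1972, -0.0078]), np.float64(0.002627685757565645))
{'time_s': 0.9, 'joint_positions': array([ 58.9287,  30.2213,  82.0881,  -0.0008,  67.6875, -10.2264]), 'qvel': array([-0.0162, -0.0278, -0.0776, -0.0286, -0.032 , -0.037 ]), 'tau': array([ -0.0005, -44.    , -17.6988,   0.0635,   0.0504,  -0.    ]), 'position': array([0.2224, 0.5841, 0.1855]), 'tcp_rot': array([[-0.9345,  0.3558,  0.    ],
       [ 0.3558,  0.9345,  0.    ],
       [-0.    ,  0.0001, -1.    ]]), 'force': array([ 0.7367, -0.5242, -0.628 ]), 'moment': array([-0.0055, -0.0122, -0.0144]), 'grasp_force': 0.0, 'opening': 1.0006152420755534}
0.0187
```

View pics/top0.png

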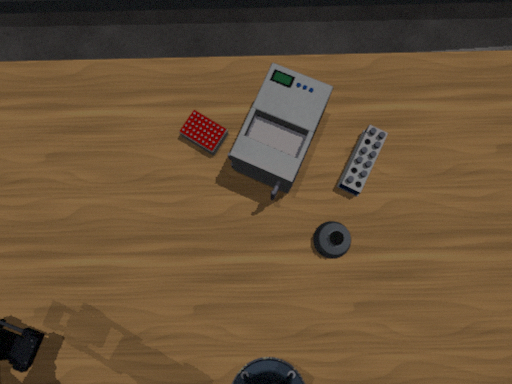

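View pics/side0.png

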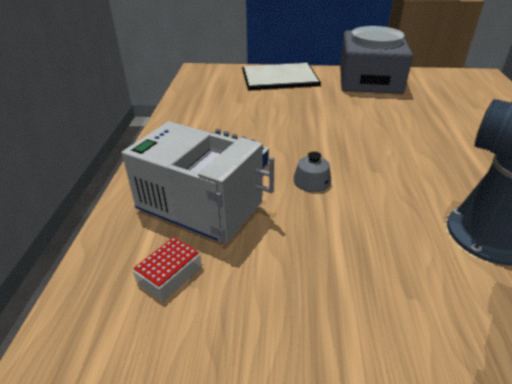

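The top view shows the cooler turned about -25° (rear corners near (274,65) and (331,83), front-left near (231,157)), with the handle at about (276,190). The tip box is to its left, the rack to its right and the vortexer at (332,239). Next I'll enlarge crops to fit the pose.

```bash
python3 -c "
import cv2,numpy as np
a=cv2.imread('pics/top0.png')[55:205,205:345];b=cv2.imread('pics/side0.png')[115:245,115:285]
a=cv2.resize(a,(560,600),interpolation=cv2.INTER_CUBIC)
cv2.imwrite('pics/topc.png',a)
"
```

```text
(no output)
```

View pics/topc.png

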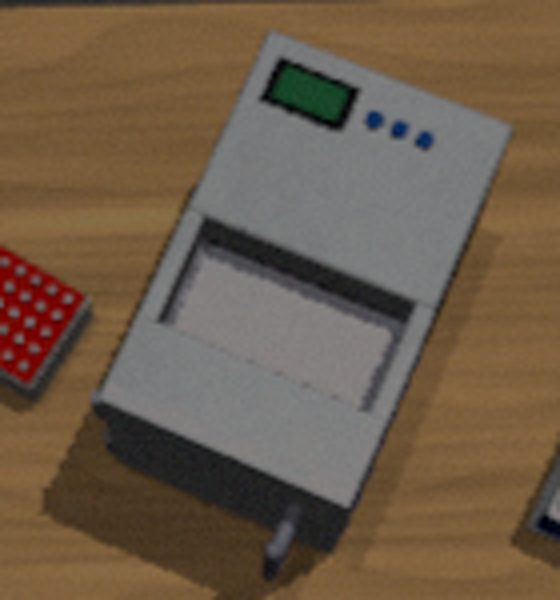

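```bash
cat > fit.py <<'E'
from h import *
from scipy.optimize import least_squares
np.set_printoptions(precision=4,suppress=True)
t=capture("top");s=capture("side")
c=lambda u,v:np.array([u/4+205,v/4+55])
C=[((.27,.09,.188),c(270,32)),((.27,-.09,.188),c(512,128)),((.128,.076,.188),c(205,217)),((.128,-.076,.188),c(415,302))]
D=[((-.008,0,.198),c(97,403)),((-.008,-.178,.198),c(350,507)),((-.05,-.145,.19),c(294,512))]
def R(a): return np.array([[np.cos(a),-np.sin(a)],[np.sin(a),np.cos(a)]])
def W(q,p): return np.r_[q[:2]+R(q[2])@p[:2],p[2]]
def DW(q,p): return W(q,np.r_[np.array([-.009,.09])+R(-q[3])@p[:2],p[2]])
hs=pinpoint(s,"door_hinge")[0]["xy"];hh=pinpoint(s,"door_handle")[0]["xy"]
sz=np.array([512,384])
def f(q):
    r=[proj(t,W(q,p))-u for p,u in C]+[proj(t,DW(q,p))-u for p,u in D]
    r+=[(proj(s,DW(q,(0,0,.165)))-hs*sz)/2,(proj(s,DW(q,(-.05,-.145,.165)))-hh*sz)/2]
    return np.concatenate(r)
o=least_squares(f,[.62,.01,-.42,.1],loss="soft_l1");q=o.x
print(q,np.degrees(q[2:]));print(f(q).reshape(-1,2))
print("hinge",DW(q,(0,0,.165)),"handle",DW(q,(-.05,-.145,.165)))
print("tab",W(q,(.028,0,.168)))
E
python3 fit.py
```

```text
[ 0.6237  0.0003 -0.4303 -0.0723] [-24.6543  -4.1419]
[[-0.3037 -1.1043]
 [ 0.9082 -0.3895]
 [-0.3237  0.2759]
 [ 0.0894  0.8149]
 [-0.6476 -0.62  ]
 [ 1.412  -4.3004]
 [-2.2575  6.0516]
 [ 0.7919 -0.3607]
 [ 0.5738 -2.0931]]
hinge [0.653  0.0858 0.165 ] handle [ 0.5554 -0.0325  0.165 ]
tab [ 0.6491 -0.0114  0.168 ]
```

```bash
sed -i 's/c(294,512)/c(282,548)/' fit.py; python3 fit.py
```

```text
[ 0.623  -0.0006 -0.4259 -0.0133] [-24.403   -0.7596]
[[-0.4339 -0.9314]
 [ 0.8901 -0.4676]
 [-0.234   0.5236]
 [ 0.2823  0.8441]
 [-0.5132 -0.3081]
 [ 0.2406 -0.4947]
 [-1.0433 -0.1004]
 [ 0.6384 -1.3031]
 [ 1.7194 -1.7911]]
hinge [0.652  0.0851 0.165 ] handle [ 0.5481 -0.0277  0.165 ]
tab [ 0.6485 -0.0122  0.168 ]
```

Emit:
{"fn": "move_arm", "kwargs": {"increments": [[[0,0,-1],[0,0,0.03],0],[[0,0,-1],[0,0,0],0],[[-0.7,-0.5,0],[0,0,0],0],[[-0.9,-0.7,0],[0,0,0],0],[[-0.9,-0.7,0],[0,0,0],0],[[-0.9,-0.7,0],[0,0,0],0],[[-0.9,-0.7,0],[0,0,0],0],[[-0.9,-0.7,0],[0,0,0],0],[[-0.9,-0.7,0],[0,0,0],0],[[-0.9,-0.7,0],[0,0,0],0],[[-0.9,-0.7,0],[0,0,0],0],[[-0.9,-0.7,0],[0,0,0],0],[[-0.9,-0.7,0],[0,0,0],0],[[-0.9,-0.7,0],[0,0,0],0],[[-0.9,-0.7,0],[0,0,0],0],[[-0.9,-0.7,0],[0,0,0],0],[[-0.9,-0.7,0],[0,0,0],0],[[-0.9,-0.7,0],[0,0,0],0],[[-0.9,-0.7,0],[0,0,0],0],[[0,0,0],[0,0,0],0]]}}

```text
time_s: 2.97
position: [0.4936, 0.0719, 0.2459]
tcp_rot: [[-0.908, 0.419, 0.004], [0.419, 0.908, -0.003], [-0.005, -0.001, -1.0]]
force: [0.3, 0.7, -0.2]
opening: 1.0
grasp_force: 0.0
```

Emit:
{"fn": "move_arm", "kwargs": {"increments": [[[-0.75,-0.57,0],[0,0,0],0],[[-0.75,-0.57,0],[0,0,0],0],[[-0.75,-0.57,0],[0,0,0],0],[[-0.75,-0.57,0],[0,0,0],0],[[0,0,0],[0,0,0],0],[[0,0,0],[0,0,0],0]]}}

```text
time_s: 3.47
position: [0.5435, -0.0232, 0.2452]
tcp_rot: [[-0.909, 0.416, -0.0], [0.416, 0.909, 0.0], [0.0, 0.0, -1.0]]
force: [0.0, 0.4, 0.4]
opening: 1.0
grasp_force: 0.0
```

```bash
python3 - <<'E'
from h import *
s=capture("side");t=capture("top")
st=read_state();p=st["position"];print(p)
for n,im in (("s",s),("t",t)): print(n,proj(im,p),proj(im,[p[0],p[1],.19]),proj(im,[p[0],p[1],.165]))
a=cv2.resize(s["img"][100:225,180:330],(600,500),interpolation=cv2.INTER_CUBIC)
cv2.imwrite("pics/side1.png",a[:,:,::-1])
for l in ("door_handle",):
  for im in (s,t): print([(q["confidence"],atz(im,q["xy"],.165),q["xy"]) for q in pinpoint(im,l)[:2]])
E
```

```text
[ 0.54230422 -0.02156958  0.24522364]
s [275.32399227 135.52689639] [274.81513402 156.5566529 ] [274.59703702 165.57002099]
t [272.59903257 190.41491048] [272.11221335 194.17094771] [271.90778635 195.74819728]
[(0.64, array([0.65776877, 0.02044793, 0.165     ]), [0.4361, 0.4536]), (0.32, array([0.65419783, 0.07919487, 0.165     ]), [0.432, 0.4945])]
[]
```

View pics/side1.png

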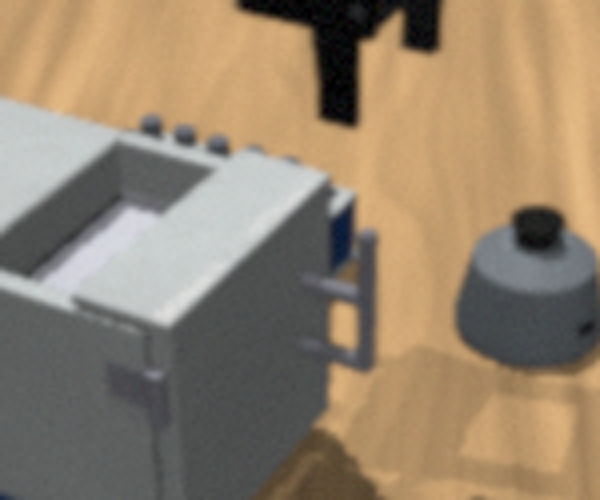

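The handle's free top end is at crop (368,233), that is pixel (272,158). The fingertips show at crop (340,122) and (422,48), which is higher than I projected, so I'll check that.

```bash
python3 - <<'E'
from h import *
s=capture("side");t=capture("top")
st=read_state();p=st["position"];y=st["tcp_rot"][:,1];print(p,st["joint_positions"])
for n,im in (("s",s),("t",t)): print(n,proj(im,p),proj(im,p+.05*y),proj(im,p-.05*y))
print("handle top from side",atz(s,(272/512,158.25/384),.19))
a=np.hstack([cv2.resize(t["img"][130:230,215:315],(400,400),interpolation=cv2.INTER_CUBIC),cv2.resize(s["img"][80:180,220:320],(400,400),interpolation=cv2.INTER_CUBIC)])
cv2.imwrite("pics/both1.png",a[:,:,::-1])
E
```

```text
[ 0.54257922 -0.02128314  0.2455733 ] [-1.40476177e+01  1.99639547e+01  8.96092404e+01  9.34244069e-03
  7.04404791e+01 -7.96911829e+01]
s [275.19906896 135.44930521] [264.79862564 145.81872776] [284.80781366 125.86921993]
t [272.48157003 190.28069089] [253.59067574 182.32381951] [291.52007112 198.29973446]
handle top from side [ 0.54849527 -0.01402278  0.19      ]
```

View pics/both1.png

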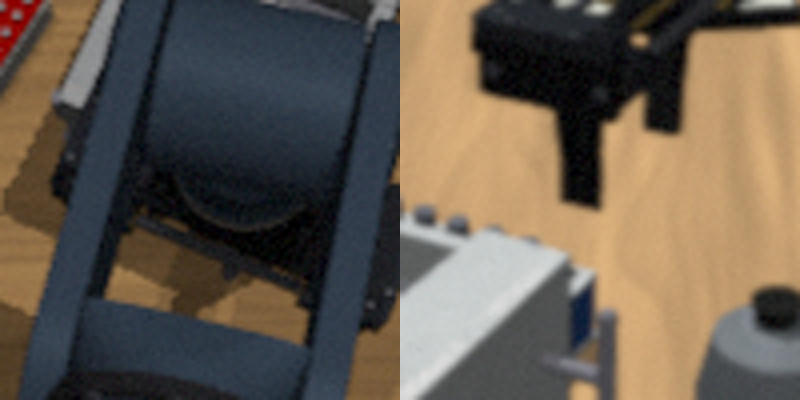

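Emit:
{"fn": "move_arm", "kwargs": {"increments": [[[-0.22,0.1,0],[0,0,0],0],[[0,0,0.6],[0,0,0],0],[[0,0,0.6],[0,0,0],0],[[0,0,0.5],[0,0,0],0],[[0,0,0],[0,0,0],0],[[0,0,0],[0,0,0],0]]}}

```text
time_s: 4.27
position: [0.5503, -0.0219, 0.194]
tcp_rot: [[-0.911, 0.413, -0.002], [0.413, 0.911, 0.0], [0.002, -0.0, -1.0]]
force: [0.1, -0.9, 0.2]
opening: 0.997
grasp_force: 0.0
```

```bash
python3 - <<'E'
from h import *
s=capture("side")
st=read_state();p=st["position"];y=st["tcp_rot"][:,1];print(p,st["force"])
for n,im in (("s",s),): print(n,proj(im,p),proj(im,p+.05*y),proj(im,p-.05*y))
a=cv2.resize(s["img"][95:195,210:330],(720,600),interpolation=cv2.INTER_CUBIC)
cv2.imwrite("pics/side2.png",a[:,:,::-1])
E
```

```text
[ 0.55103262 -0.02224515  0.19487166] [-0.72122185  0.28641702 -0.00663544]
s [271.07577272 154.48730712] [260.87695787 165.22011066] [280.52530035 144.54302191]
```

View pics/side2.png

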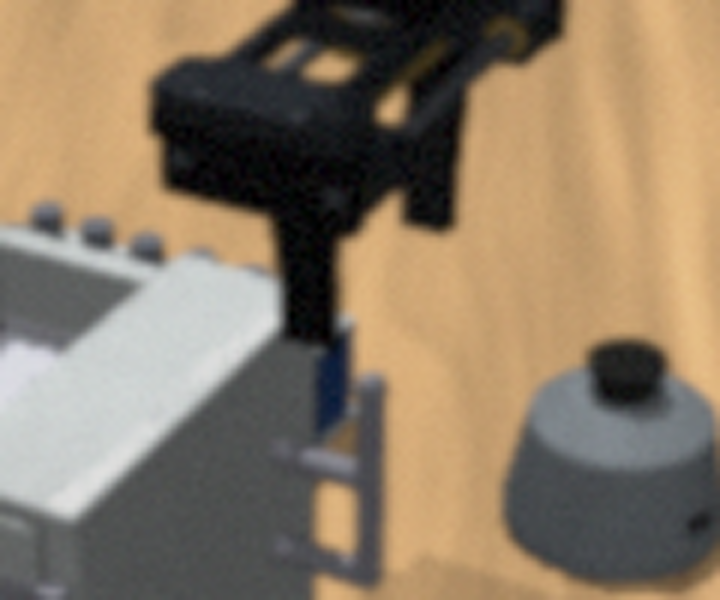

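Emit:
{"fn": "move_arm", "kwargs": {"increments": [[[0,0,0.35],[0,0,0],0],[[0,0,0.35],[0,0,0],0],[[0,0,0.35],[0,0,0],0],[[0,0,0.35],[0,0,0],0],[[0,0,0.35],[0,0,0],0],[[0,0,0],[0,0,0],0]]}}

```text
time_s: 4.82
position: [0.5484, -0.022, 0.1392]
tcp_rot: [[-0.91, 0.414, -0.005], [0.414, 0.91, 0.001], [0.005, -0.001, -1.0]]
force: [0.4, -0.3, -0.4]
opening: 0.997
grasp_force: 0.0
```

```bash
python3 - <<'E'
from h import *
s=capture("side")
st=read_state();p=st["position"];print(p,st["force"])
y=st["tcp_rot"][:,1]
print(proj(s,p),proj(s,p+.05*y),proj(s,p-.05*y))
a=cv2.resize(s["img"][95:195,210:330],(720,600),interpolation=cv2.INTER_CUBIC)
cv2.imwrite("pics/side3.png",a[:,:,::-1])
E
```

```text
[ 0.54908501 -0.02214386  0.14022678] [ 0.56117917 -0.44786852 -0.29388008]
[271.55456634 173.97457213] [261.74050012 185.06905282] [280.67294512 163.66654332]
```

View pics/side3.png

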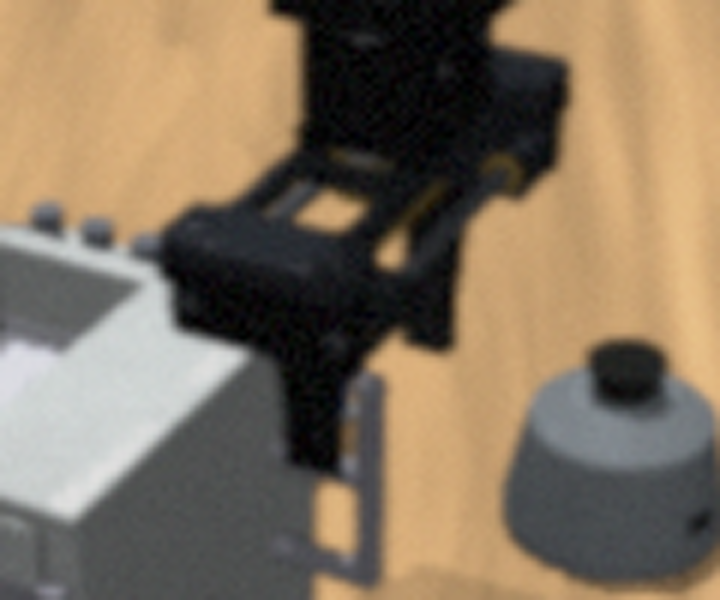

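Emit:
{"fn": "move_arm", "kwargs": {"increments": [[[0,0,0],[0,0,0],1],[[0,0,0],[0,0,0],1],[[0,0,0],[0,0,0],1],[[0,0,0],[0,0,0],1],[[0,0,0],[0,0,0],1],[[0,0,0],[0,0,0],1],[[0,0,0],[0,0,0],1],[[0,0,0],[0,0,0],1]]}}

```text
time_s: 5.53
position: [0.5504, -0.0224, 0.1421]
tcp_rot: [[-0.91, 0.414, 0.0], [0.414, 0.91, -0.0], [-0.0, 0.0, -1.0]]
force: [0.6, -0.5, 0.4]
opening: 0.477
grasp_force: 0.0
```

Emit:
{"fn": "move_arm", "kwargs": {"increments": [[[0,0,0],[0,0,0],1],[[0,0,0],[0,0,0],1],[[0,0,0],[0,0,0],1],[[0,0,0],[0,0,0],1],[[0,0,0],[0,0,0],1],[[0,0,0],[0,0,0],1],[[0,0,0],[0,0,0],1],[[0,0,0],[0,0,0],1]]}}

```text
time_s: 6.2
position: [0.5505, -0.0223, 0.1419]
tcp_rot: [[-0.91, 0.414, 0.0], [0.414, 0.91, 0.0], [-0.0, 0.0, -1.0]]
force: [0.3, 0.8, -0.8]
opening: 0.12
grasp_force: 30.0
```

Emit:
{"fn": "move_arm", "kwargs": {"increments": [[[0.41,0.16,0],[0,0,0.042],1],[[0.41,0.16,0],[0,0,0.042],1],[[0.41,0.16,0],[0,0,0.042],1],[[0.41,0.16,0],[0,0,0.042],1],[[0,0,0],[0,0,0],1]]}}

```text
time_s: 6.62
position: [0.5187, 0.0215, 0.142]
tcp_rot: [[-0.711, 0.703, 0.001], [0.703, 0.711, 0.001], [0.0, 0.002, -1.0]]
force: [2.2, 2.7, -2.2]
opening: 0.115
grasp_force: 30.0
```

Emit:
{"fn": "move_arm", "kwargs": {"increments": [[[0.41,0.16,0],[0,0,0.042],1],[[0.41,0.16,0],[0,0,0.042],1],[[0.41,0.16,0],[0,0,0.042],1],[[0.41,0.16,0],[0,0,0.042],1],[[0.41,0.16,0],[0,0,0.042],1],[[0.41,0.16,0],[0,0,0.042],1],[[0.41,0.16,0],[0,0,0.042],1],[[0,0,0],[0,0,0],1]]}}

```text
time_s: 7.28
position: [0.5051, 0.1109, 0.1419]
tcp_rot: [[-0.178, 0.984, 0.0], [0.984, 0.178, 0.001], [0.001, 0.0, -1.0]]
force: [-0.3, 1.3, -0.5]
opening: 0.116
grasp_force: 30.0
```

Emit:
{"fn": "move_arm", "kwargs": {"increments": [[[0.41,0.16,0],[0,0,0.042],1],[[0.41,0.16,0],[0,0,0.042],1],[[0.41,0.16,0],[0,0,0.042],1],[[0.41,0.16,0],[0,0,0.042],1],[[0.41,0.16,0],[0,0,0.042],1],[[0.41,0.16,0],[0,0,0.042],1],[[0.41,0.16,0],[0,0,0.042],1],[[0,0,0],[0,0,0],1],[[0,0,0],[0,0,0],1]]}}

```text
time_s: 8.03
position: [0.5445, 0.1925, 0.1419]
tcp_rot: [[0.421, 0.907, -0.002], [0.907, -0.421, 0.003], [0.002, -0.003, -1.0]]
force: [-2.7, 5.0, 1.7]
opening: 0.116
grasp_force: 30.0
```

```bash
python3 - <<'E'
from h import *
st=read_state();p=st["position"];print(p,st["force"],st["joint_positions"])
s=capture("side")
a=cv2.resize(s["img"][60:260,110:360],(750,600),interpolation=cv2.INTER_CUBIC)
cv2.imwrite("pics/side4.png",a[:,:,::-1])
E
```

```text
[0.54450478 0.19249157 0.14191973] [-2.71053336  4.98550273  1.68475063] [ 8.2849257  29.69094083 91.51186003  0.19959022 58.90007051 33.08942594]
```

View pics/side4.png

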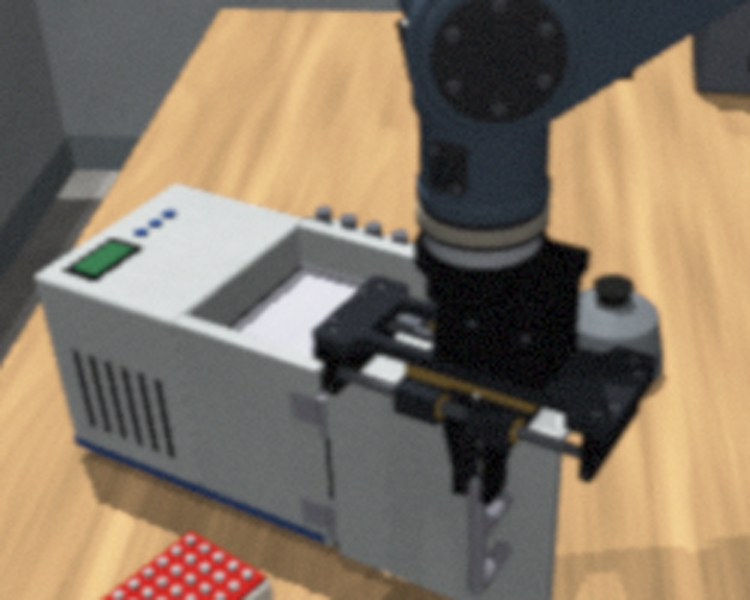

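The door is open about 90° and the handle is still pinched, though the fingertips look high on the bar. I'll release it, go up, then localise the tab.

Emit:
{"fn": "move_arm", "kwargs": {"increments": [[[0,0,0],[0,0,0],0],[[0,0,0],[0,0,0],0],[[0,0,0],[0,0,0],0],[[0,0,0],[0,0,0],0],[[0,0,0],[0,0,0],0],[[0,0,0],[0,0,0],0],[[0,0,0],[0,0,0],0],[[0,0,0],[0,0,0],0],[[0,0,-0.5],[0,0,0],0],[[0,0,-0.8],[0,0,0],0],[[0,0,-0.8],[0,0,0],0],[[0,0,-0.8],[0,0,0],0],[[0,0,-0.8],[0,0,0],0],[[0,0,0],[0,0,0],0]]}}

```text
time_s: 9.25
position: [0.5486, 0.1918, 0.2584]
tcp_rot: [[0.425, 0.905, 0.011], [0.905, -0.425, 0.002], [0.006, 0.009, -1.0]]
force: [0.3, 0.1, 0.9]
opening: 0.988
grasp_force: 0.0
```

```bash
cat > tab.py <<'E'
from h import *
np.set_printoptions(precision=4,suppress=True)
t=capture("top");s=capture("side");st=read_state();print(st["position"],st["opening"])
for l,z in (("tab_grip",.168),("door_handle",.165),("door_hinge",.165)):
    for im in (t,s): print(l,[(round(q["confidence"],2),atz(im,q["xy"],z),np.array(q["xy"])*[512,384]) for q in pinpoint(im,l)[:2]])
a=np.hstack([cv2.resize(t["img"][80:230,200:330],(390,450),interpolation=cv2.INTER_CUBIC),cv2.resize(s["img"][100:250,130:260],(390,450),interpolation=cv2.INTER_CUBIC)])
cv2.imwrite("pics/tab1.png",a[:,:,::-1])
E
python3 tab.py
```

```text
[0.5456 0.1913 0.2539] 0.9975468508915274
tab_grip [(0.69, array([ 0.6526, -0.0058,  0.168 ]), array([265.0112, 154.7136]))]
tab_grip [(0.81, array([ 0.6536, -0.0171,  0.168 ]), array([227.1744, 164.0064]))]
door_handle [(0.69, array([0.5377, 0.1935, 0.165 ]), array([189.9008, 199.104 ]))]
door_handle [(0.69, array([0.5547, 0.1999, 0.165 ]), array([263.9872, 230.2848]))]
door_hinge [(0.92, array([0.6499, 0.0838, 0.165 ]), array([231.424 , 156.7104]))]
door_hinge [(0.85, array([0.6489, 0.0946, 0.165 ]), array([222.6176, 194.3808]))]
```

View pics/tab1.png

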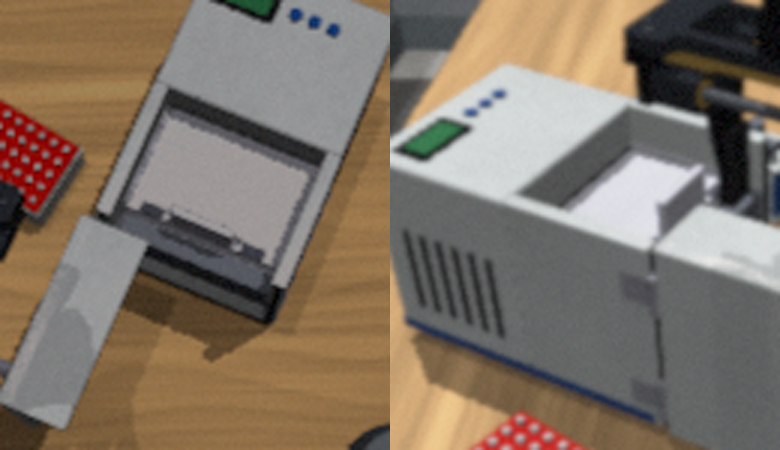

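The tab shows clearly, at about pixel (266,157) in the top view. I'm moving above it at about (0.651,-0.012).

Emit:
{"fn": "move_arm", "kwargs": {"increments": [[[-0.3,0.4,0],[0,0,0],0],[[-0.6,0.8,0],[0,0,0],0],[[-0.6,0.8,0],[0,0,0],0],[[-0.6,0.8,0],[0,0,0],0],[[-0.6,0.8,0],[0,0,0],0],[[-0.6,0.8,0],[0,0,0],0],[[-0.6,0.8,0],[0,0,0],0],[[-0.5,0.6,0],[0,0,0],0],[[-0.3,0.2,0],[0,0,0],0],[[0,0,0],[0,0,0],0],[[0,0,0],[0,0,0],0]]}}

```text
time_s: 10.57
position: [0.6474, -0.0132, 0.2524]
tcp_rot: [[0.426, 0.905, -0.002], [0.905, -0.426, 0.001], [0.0, -0.002, -1.0]]
force: [-0.2, -0.1, -0.1]
opening: 1.001
grasp_force: 0.0
```

Emit:
{"fn": "move_arm", "kwargs": {"increments": [[[0,0.1,0.5],[0,0,0],0],[[0,0,0.5],[0,0,0],0],[[0,0,0.5],[0,0,0],0],[[0,0,0.5],[0,0,0],0],[[0,0,0.3],[0,0,0],0],[[0,0,0.3],[0,0,0],0],[[0,0,0.3],[0,0,0],0],[[0,0,0],[0,0,0],0],[[0,0,0],[0,0,0],0]]}}

```text
time_s: 11.32
position: [0.6507, -0.0139, 0.1658]
tcp_rot: [[0.425, 0.905, -0.001], [0.905, -0.425, 0.0], [-0.0, -0.001, -1.0]]
force: [-0.4, 0.4, 0.1]
opening: 1.002
grasp_force: 0.0
```

Emit:
{"fn": "move_arm", "kwargs": {"increments": [[[0,0,0.2],[0,0,0],0],[[0,0,0.15],[0,0,0],0],[[0,0,0.1],[0,0,0],0],[[0,0,0.05],[0,0,0],0],[[0,0,0],[0,0,0],0],[[0,0,0],[0,0,0],0]]}}

```text
time_s: 11.82
position: [0.6509, -0.0143, 0.1509]
tcp_rot: [[0.425, 0.905, 0.0], [0.905, -0.425, -0.0], [0.0, 0.0, -1.0]]
force: [0.2, 0.5, -0.1]
opening: 1.002
grasp_force: 0.0
```

Emit:
{"fn": "move_arm", "kwargs": {"increments": [[[0,0,0.05],[0,0,0],0],[[0,0,0.05],[0,0,0],0],[[0,0,0.05],[0,0,0],0],[[0,0,0.05],[0,0,0],0],[[0,0,0],[0,0,0],0]]}}

```text
time_s: 12.23
position: [0.6506, -0.0142, 0.1445]
tcp_rot: [[0.425, 0.905, -0.001], [0.905, -0.425, 0.0], [-0.0, -0.001, -1.0]]
force: [0.0, -0.0, -0.6]
opening: 1.0
grasp_force: 0.0
```

Emit:
{"fn": "move_arm", "kwargs": {"increments": [[[0,0,0.05],[0,0,0],0],[[0,0,0.05],[0,0,0],0],[[0,0,0.05],[0,0,0],0],[[0,0,0],[0,0,0],0]]}}

```text
time_s: 12.57
position: [0.6506, -0.0142, 0.14]
tcp_rot: [[0.425, 0.905, -0.001], [0.905, -0.425, 0.0], [-0.0, -0.001, -1.0]]
force: [-0.3, -0.3, -0.3]
opening: 1.0
grasp_force: 0.0
```

```bash
python3 - <<'E'
from h import *
np.set_printoptions(precision=4,suppress=True)
s=capture("side");st=read_state();p=st["position"];y=st["tcp_rot"][:,1];print(p,st["force"])
for k in(-.05,0,.05):print(proj(s,p+k*y))
a=cv2.resize(s["img"][110:210,170:290],(720,600),interpolation=cv2.INTER_CUBIC)
cv2.imwrite("pics/side5.png",a[:,:,::-1])
E
```

```text
[ 0.6507 -0.0142  0.1402] [ 0.1591 -0.3896  0.3296]
[246.9477 180.3386]
[228.8624 174.4347]
[211.5108 168.7702]
```

View pics/side5.png

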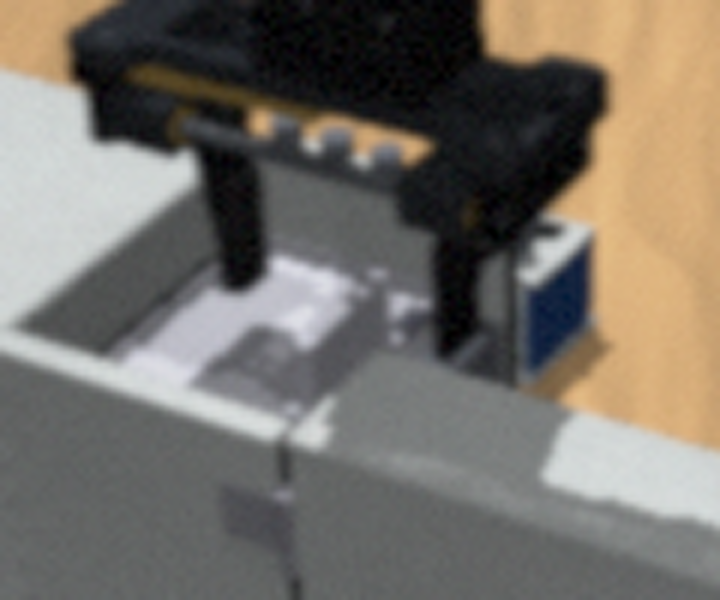

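The rear fingertip is at (210,158), about 11 rows above its projection. With no contact at z=0.140, the tips really sit about 28 mm above the reported TCP. I'll go lower, feeling for contact.

Emit:
{"fn": "move_arm", "kwargs": {"increments": [[[0,0,0.1],[0,0,0],0],[[0,0,0.1],[0,0,0],0],[[0,0,0.1],[0,0,0],0],[[0,0,0],[0,0,0],0]]}}

```text
time_s: 12.95
position: [0.6502, -0.0141, 0.1305]
tcp_rot: [[0.425, 0.905, -0.002], [0.905, -0.425, 0.0], [-0.0, -0.002, -1.0]]
force: [0.6, 0.5, -1.1]
opening: 0.998
grasp_force: 0.0
```

Emit:
{"fn": "move_arm", "kwargs": {"increments": [[[0,0,0.05],[0,0,0],0],[[0,0,0.05],[0,0,0],0],[[0,0,0.05],[0,0,0],0],[[0,0,0],[0,0,0],0]]}}

```text
time_s: 13.28
position: [0.6506, -0.0142, 0.1266]
tcp_rot: [[0.425, 0.905, -0.001], [0.905, -0.425, 0.0], [-0.0, -0.001, -1.0]]
force: [0.2, -0.6, -0.5]
opening: 1.001
grasp_force: 0.0
```

Emit:
{"fn": "move_arm", "kwargs": {"increments": [[[0,0,0],[0,0,0],1],[[0,0,0],[0,0,0],1],[[0,0,0],[0,0,0],1],[[0,0,0],[0,0,0],1],[[0,0,0],[0,0,0],1],[[0,0,0],[0,0,0],1],[[0,0,0],[0,0,0],1],[[0,0,0],[0,0,0],1],[[0,0,0],[0,0,0],1],[[0,0,0],[0,0,0],1],[[0,0,0],[0,0,0],1],[[0,0,0],[0,0,0],1],[[0,0,0],[0,0,0],1],[[0,0,0],[0,0,0],1],[[0,0,0],[0,0,0],1],[[0,0,0],[0,0,0],1],[[0,0,0],[0,0,0],1],[[0,0,0],[0,0,0],1]]}}

```text
time_s: 14.78
position: [0.6504, -0.0141, 0.1269]
tcp_rot: [[0.425, 0.905, -0.001], [0.905, -0.425, 0.0], [-0.0, -0.001, -1.0]]
force: [-1.2, 1.2, 1.5]
opening: 0.09
grasp_force: 30.0
```

Emit:
{"fn": "move_arm", "kwargs": {"increments": [[[0,0.1,0],[0,0,0],1],[[0,0.1,0],[0,0,0],1],[[0,0.1,0],[0,0,0],1],[[0,0.1,0],[0,0,0],1],[[0,0.1,0],[0,0,0],1],[[0,0.1,0],[0,0,0],1],[[0,0.1,0],[0,0,0],1],[[0,0.1,0],[0,0,0],1],[[0,0.1,0],[0,0,0],1],[[0,0.1,0],[0,0,0],1],[[0,0,0],[0,0,0],1],[[0,0,0],[0,0,0],1]]}}

```text
time_s: 15.78
position: [0.6764, -0.0259, 0.1269]
tcp_rot: [[0.425, 0.905, -0.004], [0.905, -0.425, 0.002], [0.0, -0.004, -1.0]]
force: [-5.8, 3.1, 4.7]
opening: 0.087
grasp_force: 30.0
```

Emit:
{"fn": "move_arm", "kwargs": {"increments": [[[0,0.1,0],[0,0,0],1],[[0,0.1,0],[0,0,0],1],[[0,0.1,0],[0,0,0],1],[[0,0.1,0],[0,0,0],1],[[0,0,0],[0,0,0],1],[[0,0,0],[0,0,0],1],[[0,0,0],[0,0,0],1],[[0,0,0],[0,0,0],1]]}}

```text
time_s: 16.45
position: [0.6866, -0.0306, 0.1269]
tcp_rot: [[0.425, 0.905, -0.005], [0.905, -0.425, 0.003], [0.0, -0.006, -1.0]]
force: [-6.7, 3.4, 5.7]
opening: 0.088
grasp_force: 30.0
```

```bash
python3 - <<'E'
from h import *
np.set_printoptions(precision=4,suppress=True)
F=[]
t=capture("top");s=capture("side")
for i in range(6): capture("side") if i<0 else None; F.append(read_state()["force"])
st=read_state();p=st["position"]
n=np.array([.9107,-.413]);print(p,np.dot(p[:2]-[.6504,-.0141],n),[np.dot(f[:2],n) for f in F],st["grasp_force"],st["opening"])
for l,z in (("tab_grip",.168),("front_vials",.137),("rear_vials",.137),("door_handle",.165)):
    for im in (t,s): print(l,[(round(q["confidence"],2),atz(im,q["xy"],z)) for q in pinpoint(im,l)[:1]])
for l in ("tube_rack","tip_box","vortexer"):print(l,[(round(q["confidence"],2),atz(t,q["xy"],0)) for q in pinpoint(t,l)[:1]])
E
```

```text
[ 0.6866 -0.0306  0.1269] 0.03976967181095411 [np.float64(-7.559023782993395), np.float64(-7.559023782993395), np.float64(-7.559023782993395), np.float64(-7.559023782993395), np.float64(-7.559023782993395), np.float64(-7.559023782993395)] 30.006994307041168 0.09127970487804712
tab_grip []
tab_grip [(0.72, array([ 0.6869, -0.0257,  0.168 ]))]
front_vials [(0.25, array([ 0.6314, -0.2604,  0.137 ]))]
front_vials [(0.64, array([ 0.6666, -0.023 ,  0.137 ]))]
rear_vials []
rear_vials [(0.84, array([ 0.7086, -0.0247,  0.137 ]))]
door_handle [(0.68, array([0.5386, 0.1962, 0.165 ]))]
door_handle [(0.8, array([0.5451, 0.2007, 0.165 ]))]
tube_rack [(0.79, array([ 0.668 , -0.2968,  0.    ]))]
tip_box [(0.57, array([0.7725, 0.1787, 0.    ]))]
vortexer [(0.96, array([ 0.4351, -0.1983,  0.    ]))]
```

Emit:
{"fn": "move_arm", "kwargs": {"increments": [[[0,0.06,0],[0,0,0],1],[[0,0,0],[0,0,0],1],[[0,0,0],[0,0,0],1]]}}

```text
time_s: 17.35
position: [0.6881, -0.0312, 0.1269]
tcp_rot: [[0.425, 0.905, -0.006], [0.905, -0.425, 0.003], [0.0, -0.006, -1.0]]
force: [-6.9, 4.1, 5.5]
opening: 0.09
grasp_force: 30.0
```

```bash
python3 - <<'E'
from h import *
n=np.array([.9107,-.413]);T=[];F=[]
for i in range(10):
    s=capture("side");st=read_state();F.append(st["force"][:2]@n)
    q=pinpoint(s,"tab_grip")[:1]
    if q: T.append(atz(s,q[0]["xy"],.168)[:2]@n)
    q=pinpoint(s,"rear_vials")[:1]
p=st["position"]
print(np.mean(F),np.std(F),np.mean(T),np.std(T),p,(p[:2]-[.6504,-.0141])@n,st["grasp_force"],st["time_s"])
cv2.imwrite("pics/end.png",s["img"][:,:,::-1])
E
```

```text
-7.989389963227602 0.3741199311883188 0.6400854084449168 0.005456207484775667 [ 0.68808257 -0.03119358  0.12690541] 0.04137716232488793 30.00874489545822 18.75
```

```bash
python3 -c "
from rig import *
print(hand_in())"
```

```text
the job is handed in; nothing more can be done
None
```

I handed the job in at about 19 s: the door is open at roughly 90°, and the gripper is holding the shutter tab at 37–41 mm travel with 30 N; the rack, tip box and vortexer were not touched and showed no clear shift in the camera check.

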